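# Pack up the heat-capacity kit

## Robot

A 6-joint arm with a two-finger parallel gripper is mounted at the origin on the work surface. World frame = base frame: x ahead of the robot, y to its left, z up, the work surface at z = 0. Lengths are in mm, angles in rad, forces in N, time in s.
With the tool pointing down it reaches from about 275 to 825 mm from the base axis. Payload 5.2 kg.
Tool frame: the origin (TCP) lies at the very end of the fingers, on their centre line; the grasp point (between the pads) lies 19 mm behind it; z points along the fingers, y is the line along which they close (so a half turn about z gives the same grasp; the last joint's range is limited). The gripper opens to 93 mm and grips with 3 to 60 N. Pads are 15 mm wide; open, the fingers measure 128 mm over their backs; the gripper's body (75 mm by 188 mm) begins 65 mm behind the grasp point.
Start: joints at [-1.529, 0.259, 1.535, -0, 1.348, -0.203], TCP at [133.32, -533.602, 218.653] pointing down, gripper open.
Joint ranges: [-3.14, 3.14], [-0.91, 2.08], [0.19, 2.58], [-1.22, 4.36], [0.22, 2.71], [-3.12, 3.12]. Speed limits (rad/s): [2.57, 2.57, 3.14, 3.14, 3.14, 3.14].

## Interface

Orientations are given as [roll, pitch, yaw] about the fixed x, y, z axes, in that order (R = Rz(yaw) Ry(pitch) Rx(roll)).
In Python, from bench import robot gives the robot as it stands. The module is installed in compiled form; this text tells all that it offers. Calls block until the motion is done:
- robot.move_ptp(position, orientation): joint-space move of the TCP to a pose.
- robot.move_linear(position, ori=None, speed=150, f_stop=None): straight line of the TCP; ori=None keeps the orientation; speed is the mean speed in mm/s. With f_stop (N) it stops when the force on the tool has changed by that much, and returns True; else False.
- robot.move_j(angles): joint-space move.
- robot.move_gripper(opening): opening from 0.0 (shut) to 1.0 (fully open); the grip force is fixed at half the most; returns when the fingers have stopped.
- robot.sleep(seconds).
- robot.inverse_kinematics(position, orientation): joint angles nearest the present ones, or None.
- robot.get_image(name): name is "scene" or "top" or "wrist"; returns a dict with "img" (384x512x3 uint8, blue, green, red), "fovy" (degrees; the focal length in pixels is half the picture's height over the tangent of half this angle, whatever the lens; pixels are square), "cx", "cy" (the principal point, pixels), "eye" and "orientation" of the camera in the world. Camera axes: x right, y down, z forward; pixel columns grow to the right and rows downward; lengths in mm; the calibration is good to about 2 mm. A picture is of the moment at which its call begins. There is no depth.
A pose or a line that the arm cannot do raises robot.MotionError and nothing moves.
- robot.hand_in(): hands the job in; it is judged then, once.
Readings, each from a call of its own:
- robot.current_t(): time.
- robot.current_qpos(): joint angles.
- robot.current_joint_vel(): joint speeds.
- robot.current_joint_efforts(): joint torques, N m.
- robot.current_tcp_pos(): TCP position.
- robot.current_eef_rot(): TCP orientation.
- robot.current_contact_force(): force on the tool from outside, world axes, zero at the start.
- robot.current_ft_torque(): the same for the moment, N m.
- robot.current_gripper_width(): opening from 0.0 (shut) to 1.0 (fully open).
- robot.current_finger_force(): force on a finger pad.
Only numpy, scipy, OpenCV 4.12 (cv2) and the standard library are available. Lean on these libraries where they do the work, as an engineer would, in place of code of your own. Each camera call takes 0.05 s, during which the arm holds its last target. There are 200 camera calls.

## Task

Pack up the heat-capacity kit: lay every octagonal bar in a groove of its own in the wooden rack, all alike, with the chamfered end pushed home into the bore of the end board; the bore of the steel test block tells the ends apart by feel (a square end stops at its face, a chamfered end slips in about 10 mm). Nest the loose calorimeter cups upright and fully home, one inside the other, on the cup that stands on the cork mat, keep that stack on the mat, and leave everything else on the counter where it is.

Things in the scene. Friction and masses are not known exactly. Their poses are not given: they have to be found in the camera images.
- rack: Fixed wooden rack, 155 x 280 mm: four open V grooves along its x, 65 mm apart along y, each on two notched rails (12 mm thick, middles at x = -34 and +42 mm), base between them 10 mm high. Origin on the counter, on the middle line of the grooves. Across the +x end stands a dark end board (inner face at x = 66 mm, 16 mm thick, 80 mm high) with a 26 mm through bore in line with each groove.
- block: Fixed test block: upright steel plate 80 mm wide, 105 mm high and 30 mm thick on a wooden foot, with one level round through bore of 26 mm diameter. Origin on the counter under the middle of the plate; the bore runs along its x axis.
- bore (a point): Centre of the bore's mouth on the near (-x) face of the test block, 70 mm above the counter; push a bar along the block's own +x axis. A square end is too wide and stops at this face; a chamfered end goes about 10 mm in before it stops.
- mat: Fixed round cork mat, diameter 120 mm, 5 mm thick; origin at the centre of its underside.
- cup0: Aluminium calorimeter cup that stands on the cork mat: tapered, 85 mm tall, outer diameter 65 mm at the rim and 38 mm at the foot, wall 3 mm, 150 g, with a stacking bead (69 mm wide) round it 41 to 46 mm above the foot. Origin at the centre of its foot, z up. A like cup nested in it rests with its bead on the rim, 44 mm higher. It is the bottom of the stack.
- groove1 (a point): In groove 1, 50 mm above the counter: where the middle of a bar lies once its chamfered end is pushed home in the bore of the end board (rack +x). A bar stopped at the board by its square end stays about 10 mm short. Lay a bar in 12 to 16 mm short of this point: it then clears the board and rests on both rails.
- groove2 (a point): In groove 2, 50 mm above the counter: where the middle of a bar lies once its chamfered end is pushed home in the bore of the end board (rack +x). A bar stopped at the board by its square end stays about 10 mm short. Lay a bar in 12 to 16 mm short of this point: it then clears the board and rests on both rails.
- groove3 (a point): In groove 3, 50 mm above the counter: where the middle of a bar lies once its chamfered end is pushed home in the bore of the end board (rack +x). A bar stopped at the board by its square end stays about 10 mm short. Lay a bar in 12 to 16 mm short of this point: it then clears the board and rests on both rails.
- groove4 (a point): In groove 4, 50 mm above the counter: where the middle of a bar lies once its chamfered end is pushed home in the bore of the end board (rack +x). A bar stopped at the board by its square end stays about 10 mm short. Lay a bar in 12 to 16 mm short of this point: it then clears the board and rests on both rails.
- cup1: Loose calorimeter cup of the same shape and weight as cup0, standing on the counter; origin at the centre of its foot. May be absent.
- cup2: Loose calorimeter cup of the same shape and weight as cup0, standing on the counter; origin at the centre of its foot. May be absent.
- bar1: Loose octagonal aluminium bar, 120 mm long, 28 mm across flats, about 220 g, lying on a flat; a black grip sleeve (26 mm long, 36 mm wide, 28 mm high, its sides upright) round its middle. Origin at mid-length on its axis, x along the bar. One end is square, the other chamfered (narrows to 10 mm over the last 12 mm). Which end of its x axis is chamfered differs from bar to bar; the frame does not tell. May be absent.
- bar2: Loose octagonal aluminium bar, 120 mm long, 28 mm across flats, about 220 g, lying on a flat; a black grip sleeve (26 mm long, 36 mm wide, 28 mm high, its sides upright) round its middle. Origin at mid-length on its axis, x along the bar. One end is square, the other chamfered (narrows to 10 mm over the last 12 mm). Which end of its x axis is chamfered differs from bar to bar; the frame does not tell. May be absent.
- bar3: Loose octagonal aluminium bar, 120 mm long, 28 mm across flats, about 220 g, lying on a flat; a black grip sleeve (26 mm long, 36 mm wide, 28 mm high, its sides upright) round its middle. Origin at mid-length on its axis, x along the bar. One end is square, the other chamfered (narrows to 10 mm over the last 12 mm). Which end of its x axis is chamfered differs from bar to bar; the frame does not tell. May be absent.
- bar4: Loose octagonal aluminium bar, 120 mm long, 28 mm across flats, about 220 g, lying on a flat; a black grip sleeve (26 mm long, 36 mm wide, 28 mm high, its sides upright) round its middle. Origin at mid-length on its axis, x along the bar. One end is square, the other chamfered (narrows to 10 mm over the last 12 mm). Which end of its x axis is chamfered differs from bar to bar; the frame does not tell. May be absent.
- canister: Bystander: dented tin canister, 94 mm wide, 125 mm tall, loose; origin at the middle of its underside. Not part of the job.
- crucible: Bystander: white porcelain crucible, 60 mm wide, 45 mm tall, loose; origin at the middle of its underside. Not part of the job.
- balance: Bystander: brass spring balance lying flat, 160 mm long, 14 mm high, loose; origin at the middle of its underside. Not part of the job.
There are look-alikes about, which are no part of the job. Leave any pink look-alike of the cup1 alone. What is shaped like the bar2 but red is not meant.

How it is judged (in metres and radians):
At the end, for the whole second after the job is handed in: Every bar lies in a groove, chamfered end home in the board's bore (middle at 11 to 22 mm along the rack's x, axis 45-55 mm up, within 0.12 rad); loose cups upright, within 10 mm of cup0's axis, 36-54 or 80-98 mm above it; cup0 upright within 36 mm of the mat's centre; all at rest (x of bar1 in the frame of rack between 0.011 and 0.022 m and y of bar1 in the frame of rack between -0.108 and 0.108 m and z of bar1 in the frame of rack between 0.045 and 0.055 m and angle between the x axis of each of bar1, bar2, bar3, bar4 and the x axis of rack, either way round below 0.12 rad and linear speed of each of bar1, bar2, bar3, bar4, cup1, cup2 below 0.02 m/s and x of bar2 in the frame of rack between 0.011 and 0.022 m and y of bar2 in the frame of rack between -0.108 and 0.108 m and z of bar2 in the frame of rack between 0.045 and 0.055 m and x of bar3 in the frame of rack between 0.011 and 0.022 m and y of bar3 in the frame of rack between -0.108 and 0.108 m and z of bar3 in the frame of rack between 0.045 and 0.055 m and x of bar4 in the frame of rack between 0.011 and 0.022 m and y of bar4 in the frame of rack between -0.108 and 0.108 m and z of bar4 in the frame of rack between 0.045 and 0.055 m and horizontal distance between each of cup1, cup2 and cup0 below 0.01 m and angle between each of cup1, cup2, cup0's own z axis and vertical below 0.12 rad and (z of cup1 in the frame of cup0 between 0.036 and 0.054 m or z of cup1 in the frame of cup0 between 0.08 and 0.098 m) and (z of cup2 in the frame of cup0 between 0.036 and 0.054 m or z of cup2 in the frame of cup0 between 0.08 and 0.098 m) and horizontal distance between cup0 and mat below 0.036 m and height (world z) of cup0 below 0.012 m); the robot touches nothing.
It fails at once if a bystander (canister) is pushed more than 3 cm (distance of canister from where it was at the start of the episode above 0.03 m).
It fails at once if a bystander (crucible) is pushed more than 3 cm (distance of crucible from where it was at the start of the episode above 0.03 m).
It fails at once if a bystander (balance) is pushed more than 3 cm (distance of balance from where it was at the start of the episode above 0.03 m).
Of bar1, bar2, bar3, bar4 only 3 to 4 are there at a start; the rules pass over those that are not, and their reading is None.
Of cup1, cup2 only 1 to 2 are there at a start; the rules pass over those that are not, and their reading is None.
At some moment in a run one of bar1, bar2, bar3, bar4 may be knocked a few centimetres aside while the robot is not near it.
It also fails if it takes over 210 s, if anything falls off the work surface, if the arm or the gripper's body presses on something with over 40 N, if the wrist force passes 120 N, or if a joint passes its speed limit or range.

## Working session

There is one attempt and no reset: what is moved stays moved. The work goes in short steps, each a Python script; the robot and the scene stay as the last script left them, time stands still between calls to the robot, and variables do not carry over. Pictures are saved under pics/ and viewed, at most 14 in all, crops included, and the job is handed in when it is done.

```bash
mkdir -p pics; python3 - <<'E'
from bench import robot
import cv2
for n in ("top","scene"):
    d=robot.get_image(n); cv2.imwrite(f"pics/{n}0.png",d["img"]); print(n,d["fovy"],d["cx"],d["cy"],d["eye"],d["orientation"])
print(robot.current_t(),robot.current_eef_rot())
E
```

```text
top 45.41913958066431 251.28641351782287 190.29973817209853 [ 380.34907183   46.38013628 1430.35996732] [-3.05085637  0.00630065 -1.58579818]
scene 48.23850109653872 258.5261390167665 197.6904388325771 [1004.86426215 -715.37767717  918.13699391] [-2.32046855 -0.01614972  0.62737871]
0.1 [-3.14003155e+00 -3.46013938e-04  2.44739874e-01]
```

View pics/top0.png

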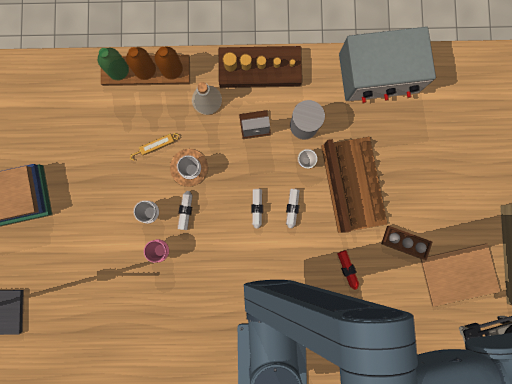

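View pics/scene0.png

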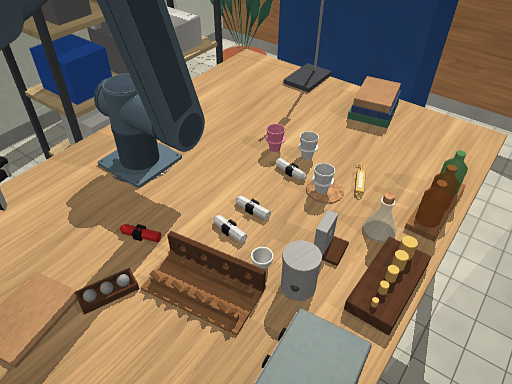

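```bash
cat > h.py <<'E'
from bench import robot
import numpy as np, cv2
from scipy.spatial.transform import Rotation as Ro
def cam(d):
    R=Ro.from_euler('xyz',d["orientation"]).as_matrix(); f=d["img"].shape[0]/2/np.tan(np.radians(d["fovy"])/2)
    return R,np.array(d["eye"]),f
def ray(d,uv,z):
    R,e,f=cam(d); uv=np.atleast_2d(np.array(uv,float))
    v=np.c_[(uv[:,0]-d["cx"])/f,(uv[:,1]-d["cy"])/f,np.ones(len(uv))]@R.T
    return e+v*((z-e[2])/v[:,2])[:,None]
def proj(d,P):
    R,e,f=cam(d); p=(np.atleast_2d(P)-e)@R
    return np.c_[d["cx"]+f*p[:,0]/p[:,2],d["cy"]+f*p[:,1]/p[:,2]]
def down(yaw): return [np.pi,0,yaw]
E
python3 - <<'E'
from h import *
d=robot.get_image("top")
im=d["img"]; c=im[100:280,120:400]
cv2.imwrite("pics/c1.png",cv2.resize(c,None,fx=2.85,fy=2.85,interpolation=cv2.INTER_CUBIC))
for n,uv,z in [("matcup rim",(188,167),85),("cup rim",(146,212),85),("base",(275,375),0),("rack",(355,185),0),("block",(255,124),105),("b1",(185,210),28),("b2",(258,208),28),("b3",(292.5,208),28)]: print(n,ray(d,uv,z).round())
E
```

```text
matcup rim [[575. 239.  85.]]
cup rim [[444. 363.  85.]]
base [[-50. -10.   0.]]
rack [[ 522. -271.    0.]]
block [[697.  39. 105.]]
b1 [[451. 257.  28.]]
b2 [[453.  34.  28.]]
b3 [[452. -72.  28.]]
```

View pics/c1.png

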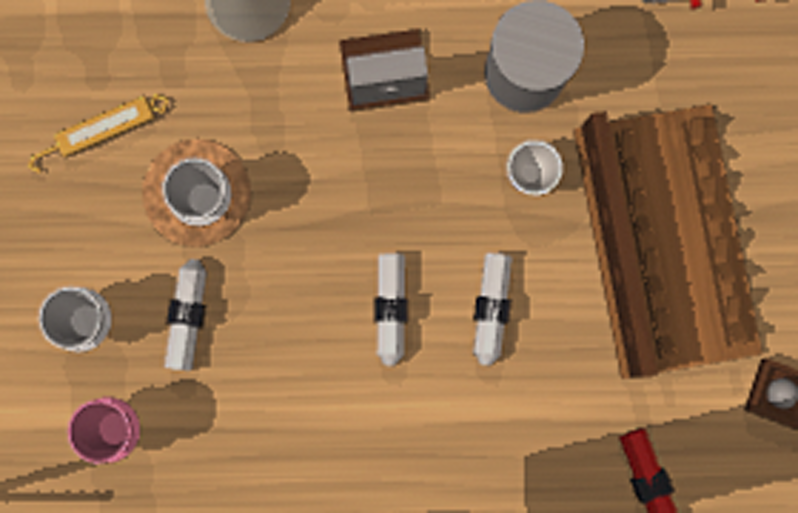

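```bash
cat >> h.py <<'E'
def bars(d):
    "white bars in top view: centre (sleeve level) and tapered-end direction"
    hsv=cv2.cvtColor(d["img"],cv2.COLOR_BGR2HSV)
    m=((hsv[...,1]<35)&(hsv[...,2]>165)).astype(np.uint8)
    blk=(hsv[...,2]<45).astype(np.uint8)
    return m,blk
E
python3 - <<'E'
from h import *
robot.move_linear([133,-533,330])
robot.move_ptp([480,-250,400],down(1.73))
d=robot.get_image("wrist"); cv2.imwrite("pics/w1.png",d["img"]); print(d["eye"],d["orientation"],d["fovy"],robot.current_tcp_pos(),robot.current_t())
np.save("w1.npy",d,allow_pickle=True)
t=robot.get_image("top"); np.save("t1.npy",t,allow_pickle=True); cv2.imwrite("pics/t1.png",t["img"])
m,b=bars(t)
n,l,s,c=cv2.connectedComponentsWithStats(m)
for i in range(1,n):
    if s[i][4]>25: print("w",s[i],c[i].round(1))
E
```

```text
[ 467.87948239 -177.92952669  565.11491442] [ 2.87423995e+00 -6.81342261e-04  1.57704210e-01] 62.91016802824925 [ 479.45937621 -250.9889222   399.57807499] 2.75
w [145 138  23  13  72] [156.  143.5]
w [299 150  18  18 118] [310.7 157.8]
w [179 157  20  22  65] [191.5 172.3]
w [253 189   7  16  94] [255.7 196.5]
w [289 189   8  16 105] [292.6 196.4]
w [182 194   7  12  67] [184.9 199.7]
w [287 209   8  19  98] [290.2 218.7]
w [253 212   6  16  86] [255.6 219.4]
w [178 214   8  16  91] [181.6 221.1]
```

View pics/w1.png

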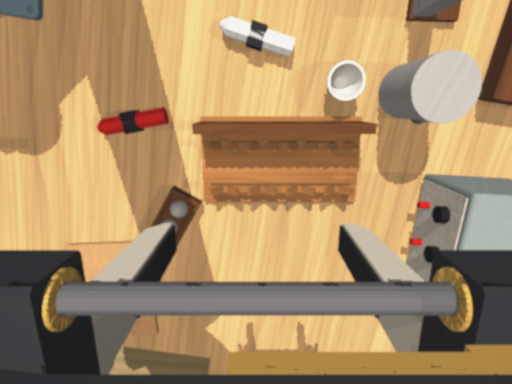

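```bash
python3 - <<'E'
from h import *
d=np.load("w1.npy",allow_pickle=True).item(); t=np.load("t1.npy",allow_pickle=True).item()
c=d["img"][105:215,180:390]; cv2.imwrite("pics/c2.png",cv2.resize(c,None,fx=3.8,fy=3.8,interpolation=cv2.INTER_CUBIC))
for z in (80,60,0): print(z,ray(d,[(193,122),(375,122),(193,133),(375,133),(206,201),(355,201)],z)[:,:2].round().tolist())
print(ray(t,[(327,141),(338,231)],80).round())
E
```

```text
80 [[377.0, -218.0], [649.0, -174.0], [378.0, -234.0], [653.0, -190.0], [411.0, -339.0], [648.0, -301.0]]
60 [[373.0, -219.0], [656.0, -174.0], [375.0, -236.0], [660.0, -191.0], [408.0, -345.0], [656.0, -306.0]]
0 [[362.0, -224.0], [678.0, -174.0], [364.0, -243.0], [683.0, -192.0], [401.0, -365.0], [678.0, -321.0]]
[[ 647. -175.   80.]
 [ 380. -199.   80.]]
```

View pics/c2.png

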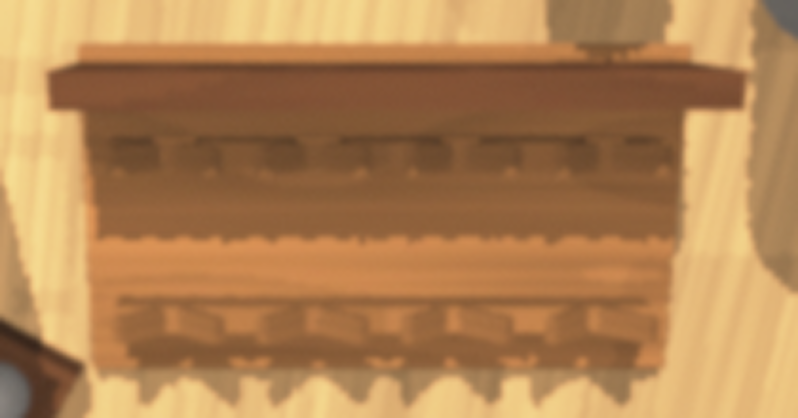

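```bash
cat >> h.py <<'E'
RO=np.array([526.,-277.]); RY=1.7295
def rk(x,y,z):
    c,s=np.cos(RY),np.sin(RY); return [RO[0]+c*x-s*y,RO[1]+s*x+c*y,z]
def look(xy,yaw,z=230):
    p=np.array(xy)-70*np.array([np.cos(yaw),np.sin(yaw)])
    robot.move_ptp([p[0],p[1],z],down(yaw)); return robot.get_image("wrist")
def findbar(d,xy,name=None):
    "centre, yaw of tapered end, length, end widths"
    hsv=cv2.cvtColor(d["img"],cv2.COLOR_BGR2HSV)
    H,W=hsv.shape[:2]; uv=proj(d,[*xy,20])[0]
    m=((hsv[...,1]<45)&(hsv[...,2]>120)).astype(np.uint8)
    n,l,s,c=cv2.connectedComponentsWithStats(m)
    px=np.linalg.norm(proj(d,[xy[0]+100,xy[1],20])[0]-uv)/100   # px per mm
    sel=[i for i in range(1,n) if s[i][4]*1.0/px**2>500 and s[i][4]/px**2<2500 and np.linalg.norm(c[i]-uv)<70*px]
    pts=np.argwhere(np.isin(l,sel))[:,::-1]
    P=ray(d,pts,20)[:,:2]
    rc,(a,b),ang=cv2.minAreaRect(P.astype(np.float32))
    bp=cv2.boxPoints((rc,(a,b),ang)); e=bp[1]-bp[0]; f=bp[2]-bp[1]; ax=e if np.hypot(*e)>np.hypot(*f) else f; ax=ax/np.hypot(*ax)
    q=P-np.array(rc); t=q@ax; w=q@np.array([-ax[1],ax[0]])
    wid=lambda k:np.ptp(w[k]) if k.any() else 0
    w1,w0=wid(t>t.max()-4),wid(t<t.min()+4)
    if w1>w0: ax=-ax
    if name: cv2.imwrite(name,d["img"])
    return np.array(rc),np.arctan2(ax[1],ax[0]),np.ptp(t),np.ptp(w),(round(w0,1),round(w1,1)),len(sel)
E
python3 - <<'E'
from h import *
d=look([453,34],np.pi); print(findbar(d,[453,34],"pics/w2.png"),robot.current_tcp_pos(),robot.current_t())
E
```

```text
(array([453.02426147,  37.43777466]), np.float32(3.1131341), np.float64(119.67944526116075), np.float64(27.531217094589067), (np.float64(13.3), np.float64(25.4)), 2) [523.7351779   32.8772545  230.74273828] 4.1167
```

View pics/w2.png

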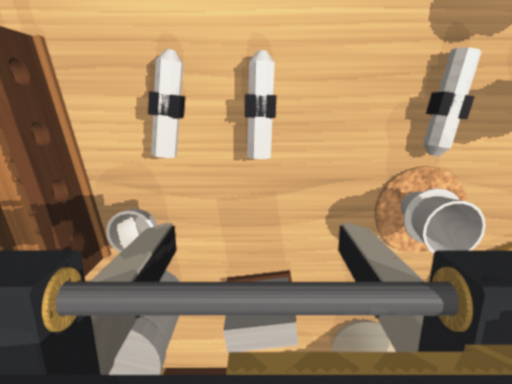

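```bash
cat >> h.py <<'E'
def pick(c,yaw):
    robot.move_gripper(0.75)
    robot.move_ptp([c[0],c[1],80],down(yaw)); 
    print("down stop",robot.move_linear([c[0],c[1],5],speed=60,f_stop=12),robot.current_tcp_pos().round(1) if hasattr(robot.current_tcp_pos(),'round') else robot.current_tcp_pos())
    robot.move_gripper(0.0); print("width mm",robot.current_gripper_width()*93,"ff",robot.current_finger_force())
    robot.move_linear([c[0],c[1],200],speed=150)
    print("width after lift",robot.current_gripper_width()*93)
def inrack():
    p=np.array(robot.current_tcp_pos()); q=p[:2]-RO; c,s=np.cos(RY),np.sin(RY)
    return np.round([c*q[0]+s*q[1],-s*q[0]+c*q[1],p[2]],1)
def place(y):
    robot.move_ptp(rk(1.5,y,180),down(RY)); robot.move_linear(rk(1.5,y,60),speed=120)
    print("lower stop",robot.move_linear(rk(1.5,y,39.5),speed=30,f_stop=8),inrack(),np.round(robot.current_contact_force(),1))
    z=robot.current_tcp_pos()[2]
    print("push stop",robot.move_linear(rk(24,y,z),speed=15,f_stop=18),inrack(),np.round(robot.current_contact_force(),1),robot.current_t())
E
python3 - <<'E'
from h import *
d=robot.get_image("wrist"); c,yaw,*_=findbar(d,[453,34])
pick(c,yaw); place(-32.5)
E
```

```text
down stop False [453.   37.2   5.3]
width mm 35.372539679559225 ff 29.998296797275543
width after lift 35.65853423322117
lower stop True [  1.8 -31.7  41.1] [-0.3 -0.7  3.4]
push stop True [ 14.2 -31.8  41.2] [-0.5 -2.5  1.7] 12.9833
```

```bash
cat >> h.py <<'E'
def again(y,f=30):
    p=inrack(); print("push2",robot.move_linear(rk(p[0]+8,p[1],p[2]),speed=15,f_stop=f),inrack(),np.round(robot.current_contact_force(),1))
def release():
    p=inrack(); robot.move_gripper(0.52); robot.move_linear(rk(p[0],p[1],180),speed=120); print("t",robot.current_t())
E
python3 - <<'E'
from h import *
again(-32.5); release()
p=rk(-85,-32.5,230); robot.move_ptp(p,down(RY))
d=robot.get_image("wrist"); cv2.imwrite("pics/w3.png",d["img"]); np.save("w3.npy",d,allow_pickle=True)
E
```

```text
push2 False [ 14.6 -32.   42.1] [ -1.1 -22.2  -5. ]
t 15.4583
```

View pics/w3.png

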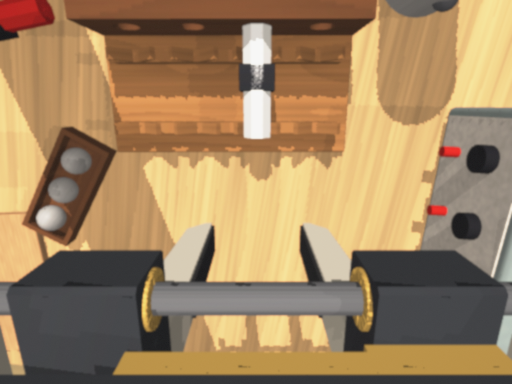

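```bash
python3 - <<'E'
from h import *
d=np.load("w3.npy",allow_pickle=True).item()
c,s=np.cos(RY),np.sin(RY); R=np.array([[c,s],[-s,c]])
f=lambda uv,z:(R@(ray(d,uv,z)[0,:2]-RO)).round(1)
g=d["img"].astype(int).sum(2)
print("col257",[(r,g[r,252:262].mean().round()) for r in list(range(56,98,2))+list(range(128,146))])
print("board edge col 180:",[(r,g[r,170:190].mean().round()) for r in range(10,42,2)])
print(f((257,138),50),f((257,138),40),f((257,64),64),f((257,90),64),f((180,20),80))
E
```

```text
col257 [(56, np.float64(740.0)), (58, np.float64(740.0)), (60, np.float64(740.0)), (62, np.float64(740.0)), (64, np.float64(712.0)), (66, np.float64(556.0)), (68, np.float64(534.0)), (70, np.float64(547.0)), (72, np.float64(518.0)), (74, np.float64(510.0)), (76, np.float64(461.0)), (78, np.float64(422.0)), (80, np.float64(372.0)), (82, np.float64(376.0)), (84, np.float64(314.0)), (86, np.float64(298.0)), (88, np.float64(327.0)), (90, np.float64(704.0)), (92, np.float64(739.0)), (94, np.float64(739.0)), (96, np.float64(738.0)), (128, np.float64(738.0)), (129, np.float64(738.0)), (130, np.float64(738.0)), (131, np.float64(737.0)), (132, np.float64(737.0)), (133, np.float64(736.0)), (134, np.float64(736.0)), (135, np.float64(736.0)), (136, np.float64(736.0)), (137, np.float64(730.0)), (138, np.float64(655.0)), (139, np.float64(432.0)), (140, np.float64(326.0)), (141, np.float64(323.0)), (142, np.float64(327.0)), (143, np.float64(328.0)), (144, np.float64(326.0)), (145, np.float64(320.0))]
board edge col 180: [(10, np.float64(286.0)), (12, np.float64(283.0)), (14, np.float64(281.0)), (16, np.float64(282.0)), (18, np.float64(228.0)), (20, np.float64(140.0)), (22, np.float64(139.0)), (24, np.float64(165.0)), (26, np.float64(169.0)), (28, np.float64(165.0)), (30, np.float64(143.0)), (32, np.float64(133.0)), (34, np.float64(152.0)), (36, np.float64(245.0)), (38, np.float64(276.0)), (40, np.float64(285.0))]
[-45.7 -32.4] [-46.7 -32.4] [ 27.7 -32.4] [  3.4 -32.4] [63.  37.2]
```

```bash
sed -i 's/RO=np.array.*; RY/RO=np.array([526.3,-278.8]); RY/' h.py; python3 - <<'E'
from h import *
robot.move_gripper(0.75)
d=look([452,-66],3.1); r=findbar(d,[452,-66]); print(r); 
if abs(r[2]-120)<5 and r[5]==2 and r[4][0]<19 and abs(r[3]-28)<4:
    pick(*r[:2]); place(32.5); again(32.5); release()
else: cv2.imwrite("pics/x.png",d["img"])
E
```

```text
h.py:38: RuntimeWarning: invalid value encountered in divide
  bp=cv2.boxPoints((rc,(a,b),ang)); e=bp[1]-bp[0]; f=bp[2]-bp[1]; ax=e if np.hypot(*e)>np.hypot(*f) else f; ax=ax/np.hypot(*ax)
Traceback (most recent call last):
  File "h.py", line 41, in findbar
    w1,w0=wid(t>t.max()-4),wid(t<t.min()+4)
                ~~~~~^^
ValueError: zero-size array to reduction operation maximum which has no identity
```

```bash
python3 - <<'E'
from h import *
d=robot.get_image("wrist"); print(proj(d,[452,-66,20]))
t=robot.get_image("top"); np.save("t2.npy",t,allow_pickle=True); cv2.imwrite("pics/w4.png",np.hstack([cv2.resize(d["img"],(400,300)),cv2.resize(t["img"],(400,300))]))
E
```

```text
[[257.18583951 107.0169103 ]]
```

View pics/w4.png

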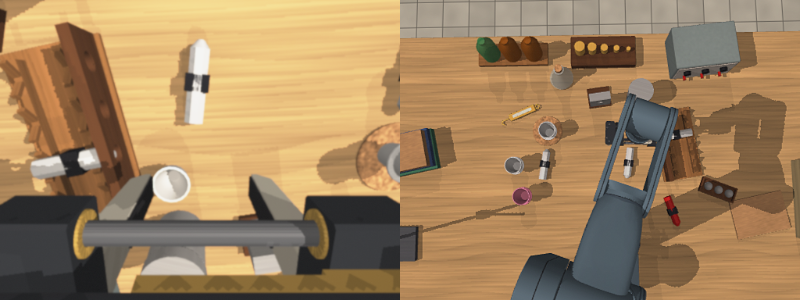

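```bash
python3 - <<'E'
from h import *
d=robot.get_image("wrist"); hsv=cv2.cvtColor(d["img"],cv2.COLOR_BGR2HSV)
for v in (70,140): print([tuple(map(int,hsv[v,u])) for u in range(225,285,4)])
for T in (45,35,28,20):
    m=((hsv[...,1]<T)&(hsv[...,2]>120)).astype(np.uint8); n,l,s,c=cv2.connectedComponentsWithStats(m)
    print(T,[(s[i].tolist(),c[i].round().tolist()) for i in range(1,n) if s[i][4]>150 and abs(c[i][0]-257)<60 and c[i][1]<220])
E
```

```text
[(17, 119, 230), (16, 124, 202), (16, 120, 155), (16, 119, 150), (15, 111, 149), (13, 18, 193), (19, 13, 218), (30, 2, 245), (30, 2, 245), (23, 4, 244), (18, 5, 244), (18, 106, 232), (18, 118, 231), (18, 118, 231), (18, 119, 232)]
[(17, 123, 219), (16, 124, 183), (16, 122, 180), (15, 49, 177), (18, 21, 186), (18, 5, 243), (23, 4, 244), (18, 5, 244), (20, 6, 244), (19, 60, 241), (19, 114, 238), (19, 115, 237), (19, 116, 237), (19, 116, 236), (19, 117, 236)]
45 [([237, 51, 32, 108, 2182], [252.0, 105.0])]
35 [([237, 51, 32, 108, 2115], [252.0, 105.0])]
28 [([237, 51, 31, 108, 2068], [252.0, 105.0])]
20 [([238, 51, 30, 108, 1904], [253.0, 105.0])]
```

```bash
sed -i 's/<2500/<3800/' h.py; python3 - <<'E'
from h import *
d=robot.get_image("wrist"); r=findbar(d,[452,-66]); print(r)
if abs(r[2]-120)<5 and r[5] in(1,2) and r[4][0]<19 and abs(r[3]-30)<7:
    pick(*r[:2]); place(32.5); again(32.5); release()
E
```

```text
(array([451.32006836, -72.13361359]), np.float32(3.0011053), np.float64(120.71167355323499), np.float64(28.01491658577277), (np.float64(13.4), np.float64(25.5)), 1)
down stop False [451.7 -72.3   5.3]
width mm 35.74747977697437 ff 29.999870359897614
width after lift 36.116825383316964
lower stop True [ 1.8 33.3 41. ] [-0.8 -0.5  2.8]
push stop True [15.8 33.1 41.2] [-0.8 -1.3  2.2] 26.1417
push2 False [16.2 32.8 42.2] [ -2.  -23.3  -5.3]
t 28.625
```

```bash
python3 - <<'E'
from h import *
robot.move_gripper(0.75)
d=look([451,260],-0.15); r=findbar(d,[451,260]); print(r)
if abs(r[2]-120)<5 and r[5] in(1,2) and r[4][0]<19 and abs(r[3]-30)<7:
    pick(*r[:2]); place(97.5); again(97.5); release()
else: cv2.imwrite("pics/x.png",d["img"])
E
```

```text
(array([480.64376831, 302.53704834]), np.float32(-0.15382332), np.float64(118.83691729395554), np.float64(28.29349511071354), (np.float64(26.1), np.float64(14.2)), 1)
```

```bash
python3 - <<'E'
from h import *
d=robot.get_image("wrist"); cv2.imwrite("pics/w5.png",d["img"]); np.save("w5.npy",d,allow_pickle=True)
t=robot.get_image("top"); np.save("t3.npy",t,allow_pickle=True)
print(findbar(d,[480,302]))
E
```

```text
(array([480.65847778, 302.49249268]), np.float32(-0.15328605), np.float64(118.82207893155135), np.float64(28.306044271948274), (np.float64(26.1), np.float64(14.1)), 1)
```

View pics/w5.png

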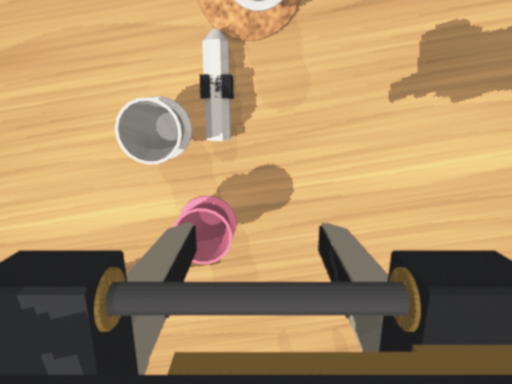

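```bash
cat >> h.py <<'E'
def findcup(d,xy,z):
    hsv=cv2.cvtColor(d["img"],cv2.COLOR_BGR2HSV); uv=proj(d,[*xy,z])[0]
    px=np.linalg.norm(proj(d,[xy[0]+100,xy[1],z])[0]-uv)/100
    m=(hsv[...,1]<45).astype(np.uint8)
    m=cv2.morphologyEx(m,cv2.MORPH_OPEN,np.ones((3,3),np.uint8))
    cs,_=cv2.findContours(m,cv2.RETR_EXTERNAL,cv2.CHAIN_APPROX_NONE)
    k=[c for c in cs if cv2.contourArea(c)>300*px**2 and abs(cv2.pointPolygonTest(c,tuple(map(float,uv)),True))<45*px]
    out=[]
    for c in k:
        P=ray(d,c[:,0,:],z)[:,:2].astype(np.float32); e=cv2.minEnclosingCircle(P); el=cv2.fitEllipse(P); out.append((np.round(e[0],1),round(e[1]*2,1),np.round(el[0],1),np.round(el[1],1)))
    return out
E
python3 - <<'E'
from h import *
robot.move_gripper(1.0)
d=look([444,363],0.44,260); print(findcup(d,[444,363],85)); a=d["img"]
d=look([575,239],0.44,260); print(findcup(d,[575,239],90)); cv2.imwrite("pics/w6.png",np.hstack([cv2.resize(a,(400,300)),cv2.resize(d["img"],(400,300))]))
np.save("w6.npy",d,allow_pickle=True);print(robot.current_t())
E
```

```text
[(array([445.9, 368.7]), 64.3, array([446.1, 368.8]), array([62.6, 63. ])), (array([475.7, 314.9]), 100.1, array([473.5, 313.3]), array([ 27.1, 113.1]))]
[(array([497.2, 291.7]), 101.9, array([496.5, 291.8]), array([ 26.6, 112.7])), (array([577.5, 240. ]), 64.1, array([577.6, 240. ]), array([62.8, 63.1]))]
33.8417
```

View pics/w6.png

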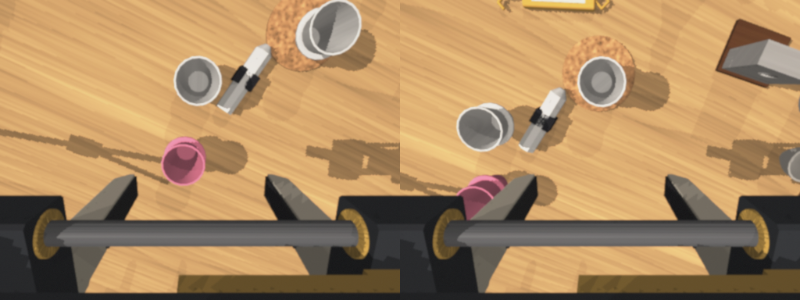

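```bash
python3 - <<'E'
from h import *
o=down(0.44); a=[446,368.8]; b=[577.6,240]
robot.move_ptp([*a,170],o)
print(robot.move_linear([*a,59],speed=80,f_stop=10),robot.current_tcp_pos())
z0=robot.current_tcp_pos()[2]
robot.move_gripper(0.0); print("w",robot.current_gripper_width()*93)
robot.move_linear([*a,z0+135],speed=100); print("w",robot.current_gripper_width()*93)
robot.move_linear([*b,z0+135],speed=120)
d=robot.get_image("wrist"); cv2.imwrite("pics/w7.png",d["img"])
robot.move_linear([*b,z0+75],speed=60)
print(robot.move_linear([*b,z0+46],speed=30,f_stop=8),robot.current_tcp_pos()[2]-z0,robot.current_contact_force(),robot.current_t())
E
```

```text
False [446.38353322 369.05303415  59.59573337]
w 63.960700933808255
w 63.70871713736327
True 48.41994311549796 [0.17026016 0.06036347 4.51231634] 42.0083
```

```bash
python3 - <<'E'
from h import *
robot.move_gripper(1.0); p=robot.current_tcp_pos(); print(p)
robot.move_linear([p[0],p[1],260],speed=100)
d=look([577.6,240],0.44,260); print(findcup(d,[577.6,240],134)); cv2.imwrite("pics/w8.png",d["img"])
robot.move_gripper(0.75)
d=look([480,302],-0.15); r=findbar(d,[480,302]); print(r)
if abs(r[2]-120)<5 and r[5] in(1,2) and min(r[4])<19 and abs(r[3]-30)<7 and abs(r[1]+.15)<.5:
    pick(*r[:2]); place(97.5); again(97.5); release()
    t=robot.get_image("top"); cv2.imwrite("pics/t4.png",t["img"])
E
```

```text
[576.42648474 239.82672061 106.749697  ]
[(array([508.2, 284.7]), 88.7, array([507.2, 285.6]), array([23.1, 99.4])), (array([577. , 240.1]), 64.2, array([577. , 240.2]), array([62.8, 63.1]))]
(array([481.06399536, 302.91098022]), np.float32(-0.15107664), np.float64(119.57660836216118), np.float64(27.61062448153732), (np.float64(25.3), np.float64(13.3)), 1)
down stop False [481.4 303.1   5.5]
width mm 35.93258403845585 ff 30.000162720680237
width after lift 35.719912729172954
lower stop True [ 1.9 98.2 41.1] [-1.8 -0.5  2.9]
push stop True [16.5 98.1 41.2] [-1.  -2.2  0.4] 56.125
push2 False [16.8 97.6 42.3] [ -3.7 -24.3  -8.1]
t 58.625
```

View pics/w8.png

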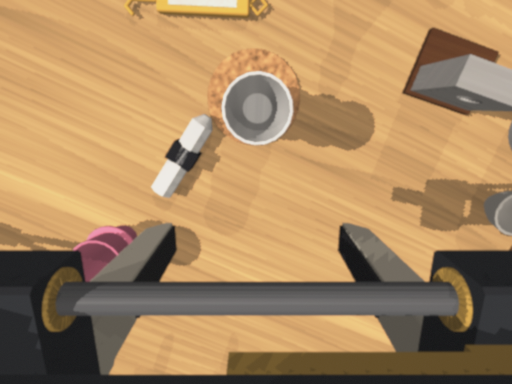

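```bash
python3 - <<'E'
from h import *
robot.move_ptp(rk(-85,30,260),down(RY)); w=robot.get_image("wrist")["img"]
robot.move_ptp([100,-480,350],down(0.2)); t=robot.get_image("top")["img"]; s=robot.get_image("scene")["img"]
g=cv2.resize(w,(400,300)); cv2.imwrite("pics/fin.png",np.vstack([np.hstack([g,cv2.resize(t,(400,300))]),np.hstack([cv2.resize(s,(400,300)),cv2.resize(w[0:180,60:400],(400,300))])]))
print(robot.current_t())
E
```

```text
61.0583
```

View pics/fin.png

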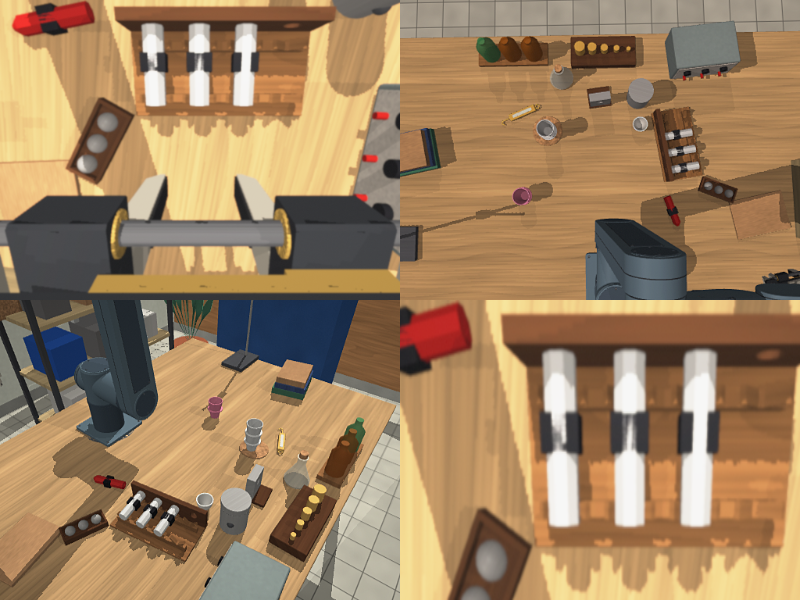

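```bash
python3 -c "
from bench import robot
print(robot.hand_in())"
```

```text
the job is handed in; nothing more can be done
None
```

I handed the job in at about 61 s. All three bars present lie in their own grooves with the chamfered end home in the board's bore, and the one loose cup is nested fully home on the mat cup. The chamfered ends were told apart by camera and confirmed by how far each bar slid into the board, without using the test block, and `hand_in` returned no verdict.

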